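# Set the dial under the splash cover of a dry block heater

### The arm

A 6-joint arm with a two-finger parallel gripper is mounted at the origin on the work surface. World frame = base frame: x ahead of the robot, y to its left, z up, the work surface at z = 0. Lengths are in m, angles in rad, forces in N, time in s.
With the tool pointing down it reaches from about 0.225 to 0.875 m from the base axis. Payload 3.4 kg.
Tool frame: the origin (TCP) lies at the centre of the arm's flange, where the gripper is bolted on; the fingertips stand manip.tcp_to_tips ahead of it and the grasp point (between the pads) lies 155 mm ahead of it (manip.tcp_to_tips is the distance from the TCP to the fingertips, in m); z points along the fingers, y is the line along which they close (so a half turn about z gives the same grasp; the last joint's range is limited). The gripper opens to 85 mm and grips with 20 to 120 N. Pads are 22 mm wide; open, the fingers measure 114 mm over their backs; the gripper's body (76 mm by 85 mm) begins 54 mm behind the grasp point. The pads swing forward as they close: fully open they stand 13 mm farther back than shut.
Start: joints at [-1.28, 0.276, 1.505, -0, 1.361, -0.121], TCP at [0.23, -0.527, 0.405] pointing down, gripper open.
Joint ranges: [-2.89, 2.89], [-0.75, 2.08], [0.22, 2.7], [-1.18, 4.32], [0.11, 2.71], [-2.7, 2.7]. Speed limits (rad/s): [2.57, 2.57, 3.14, 3.14, 3.14, 3.14].

### API

Orientations are given as a unit quaternion [w, x, y, z].
In Python, from rig import sensors, imaging, manip gives the robot as it stands. The module is installed in compiled form; this text tells all that it offers.
- The arm moves only by the tool jog_arm, never from a script. Its argument "plan" is a list of rows, each an object of numbers: "dx", "dy", "dz": the shift along the tool's x, y, z in mm; "ax", "ay", "az": the turn, a rotation vector about the tool's x, y, z in units of 6 degrees (1.0 is 6 degrees); "grip": the closure, from 0 (fully open) to 1 (shut). A call has 1 to 20 rows; each row shifts and turns the commanded pose from where the row before left it, along the tool's axes as they then stand; what a row does not reach is not made up. A row lasts 1/12 s, in which the tool goes at most 41.7 mm and 7.16 degrees, less where a joint would pass 70% of its speed; a pose out of reach is approached as far as the arm can. A call is refused whole if a number of a shift passes 41.7 or a number of a turn 1, either way. A call with a gripper value outside its range is refused whole. The fingers move at their own pace and stop on an object; "grip_force" is the grip in N (left out, the last holds). Time passes only in rows, so rows that do not move let the fingers close. It gives the time, the measured TCP pose, the force, the opening and the grip force at its end, in the units of the state.
- sensors.get_state(): the state, without advancing time (a new reading comes with each control period).
- imaging.get_image(name): name is "scene" or "side" or "wrist"; returns a dict with "image" (420x560x3 uint8, red, green, blue), "K" (3x3 intrinsics, pixels), "extrinsics" (4x4, takes a point from world to camera coordinates). Camera axes: x right, y up, looking along -z (the intrinsics and any distortion apply to the point x, -y, -z); pixel columns grow to the right and rows downward; lengths in m; the calibration is good to about 2 mm. A picture is of the moment at which its call begins. There is no depth.
- manip.sign_off(): hands the job in; it is judged then, once.
The state is a dict: "clock": time; "qpos": joint angles; "qd": joint speeds; "effort": joint torques, N m; "position": TCP position; "ee_rot": TCP orientation; "contact_force": force on the tool from outside, world axes, zero at the start; "moment": the same for the moment, N m; "width": finger opening in m; "gripper_force": force on a finger pad.
Only numpy, scipy, OpenCV 4.12 (cv2) and the standard library are available. Lean on these libraries where they do the work, as an engineer would, in place of code of your own. Each camera call takes 0.05 s, during which the arm holds its last target. There are 200 camera calls.

### The job

Flip the clear splash cover on the front of the dry block heater right back until it stays open by itself, then turn the temperature dial beneath it clockwise until its pointer is on the long mark of the scale. Leave the cover standing open, as the heater is to be checked against its probe next, and leave the tube rack, the tip box and the wash bottle where they stand.

Things in the scene. Friction and masses are not known exactly. Their poses are not given: they have to be found in the camera images.
- heater: Dry block heater, white and grey, 308 deep (x), 220 wide (y), 122 mm high, fixed. Origin under its centre, x front to back, y to its left seen from the front, z up. A control panel slopes up at 24 degrees from its front edge (x -154 mm, z 55 mm) to x -3 mm, z 122 mm; panel normal [-0.407, 0, 0.914]. Tube blocks (z to 171) and a thin probe (z to 260 mm) stand on top, at x 55 to 140 mm.
- cover (a joint): Angle of the clear splash cover, a hood of 4 mm plastic, 128 mm long up the slope, 134 wide, 56 high off the panel, about 190 g. 0 shut; grows as its front swings up and back; stop at 2.0 rad. A free hinge: below about 1.4 rad it falls shut, from about 1.6 it falls back on its stop and stays, clear of the dial.
- cover_hinge (a point): Middle of the cover's hinge line, 4 mm off the panel near its upper edge, 65 mm up the slope from the dial's axis. The hinge line runs along the heater's y.
- cover_lip (a point): Middle of the outer edge of the cover's finger lip: a plate 90 mm wide (along heater y), 6 mm thick, jutting about 20 mm from the top of the cover's front wall, level and frontward when shut, 45 mm and more of free space below. It moves with the cover, on a radius of 158 mm about the hinge. Axes, cover shut: x up the slope, y left, z out of the panel; they turn with the cover.
- dial (a joint): Angle of the temperature dial: 0 at the lowest tick, grows clockwise seen looking at the panel, to 4.19 rad. Nine ticks 30 degrees apart; the long mark is the sixth, at 2.618 rad (30 degrees clockwise of straight up the slope). Turns with 0.05 Nm of friction and stays where it is left. It starts 0.6 to 1.4 rad short of the mark.
- dial_grip (a point): On the dial's axis (panel normal), 34 mm above the panel, where its bar is gripped. Black pointer knob: round foot 60 mm across, 8 mm high, and on it an upright bar 60 mm long, 15 mm wide, up to 43 mm above the panel; one end tapers to a pointer with a white line. Axes: x along the bar to the pointer, y across the bar, z out of the panel.
- dial_pointer (a point): Tip of the dial's pointer, 39 mm from its axis, 14 mm above the panel.
- scale_mark (a point): Centre of the long mark on the panel: a black bar 18 mm long and 5 mm wide, pointing to the dial's axis, 50 mm from it; the other ticks are 8 mm long and 2 mm wide.
- tube_rack: Green rack of capped tubes, 150 x 84 mm, 128 mm high, loose; origin under its centre.
- tip_box: Box of pipette tips, blue and orange with a clear lid, 122 x 86 x 78 mm, loose; origin under its centre.
- wash_bottle: White wash bottle with a bent spout, 72 mm across, 200 mm high, loose; origin under its centre.

How it is judged:
By the outcome, as a careful person would: the job done as asked, in the order asked, and still so for the second after the job is handed in, with the robot touching nothing.
It also fails if it takes over 58 s, if anything falls off the work surface, if the arm or the gripper's body presses on something with over 40 N, if the wrist force passes 120 N, or if a joint passes its speed limit or range.

## Working session

There is one attempt and no reset: what is moved stays moved. The work goes in short steps, Python scripts to look and compute and a tool call to move; the robot and the scene stay as the last step left them, time stands still between calls to the robot, and variables do not carry over. Pictures are saved under pics/ and viewed, at most 10 in all, crops included, and the job is handed in when it is done.

Besides the shell and the picture viewer there is one more tool, called after ">>>" as name(argument=value, ...) on one line, values as JSON. jog_arm: Moves the arm, as the interface text tells. Its arguments: {"type":"object","properties":{"plan":{"type":"array"},"grip_force":{"type":"number"}},"required":["plan"]}

```bash
ls; mkdir -p pics
python3 - <<'E'
from rig import sensors, imaging, manip
import cv2, numpy as np
ims=[]
for n in ("scene","side"):
    d=imaging.get_image(n); np.savez(f"pics/{n}0.npz",**d)
    cv2.imwrite(f"pics/{n}0.png",cv2.cvtColor(d["image"],cv2.COLOR_RGB2BGR))
    print(n,d.keys(),d["K"].tolist(),np.round(d["extrinsics"],3).tolist())
    for k in d:
        if k not in("image","K","extrinsics"): print(k,d[k])
print(sensors.get_state(), manip.tcp_to_tips)
E
```

```text
pics
scene dict_keys(['image', 'K', 'extrinsics']) [[500.7073187387515, 0.0, 276.0883784640445], [0.0, 500.7073187387515, 213.1026128694462], [0.0, 0.0, 1.0]] [[-0.454, 0.891, -0.01, 0.254], [-0.634, -0.314, 0.707, 0.344], [0.626, 0.327, 0.707, -1.509], [0.0, 0.0, 0.0, 1.0]]
side dict_keys(['image', 'K', 'extrinsics']) [[494.48475726266423, 0.0, 280.9684817293935], [0.0, 494.48475726266423, 213.45249838200374], [0.0, 0.0, 1.0]] [[-0.902, -0.432, -0.018, 0.562], [0.314, -0.684, 0.659, -0.241], [-0.297, 0.588, 0.752, -0.872], [0.0, 0.0, 0.0, 1.0]]
{'clock': 0.1, 'qpos': array([-1.28001221e+00,  2.76531881e-01,  1.50600780e+00, -1.58667856e-06,
        1.36070618e+00, -1.21030110e-01]), 'qd': array([-0.00066788, -0.00248325, -0.00195467,  0.0012984 ,  0.00160886,
       -0.00139945]), 'effort': array([ 2.01228147e-03, -4.17696404e+01, -2.46405923e+01, -1.89210305e-04,
        5.94145444e-03,  3.22518737e-06]), 'position': array([ 0.23008117, -0.526755  ,  0.4039254 ]), 'ee_rot': array([-8.23562667e-04,  9.78875555e-01,  2.04455288e-01, -7.08484368e-05]), 'contact_force': array([-0.16788695, -0.78132043,  0.80918333]), 'moment': array([-0.01171827, -0.03740532, -0.06327036]), 'gripper_force': 0.0, 'width': 0.08537432396024469} 0.1734
```

View pics/scene0.png

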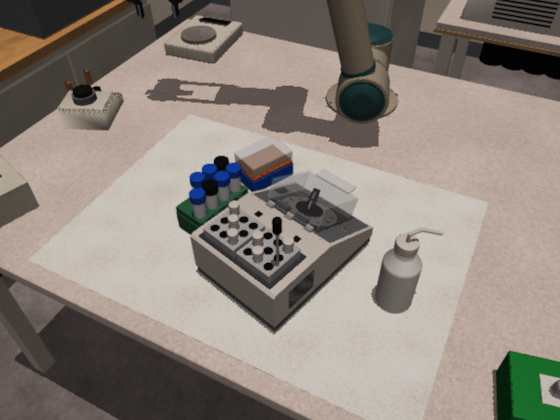

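View pics/side0.png

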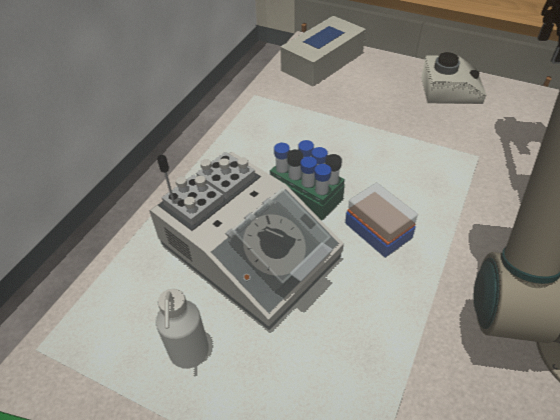

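The scene view shows the heater centre at about (290,235), with the front facing up-right toward the robot. The dial is near (315,205), the tip box at (265,160), the rack at (213,195) and the bottle at (398,280). In the side view the dial is at about (277,240), the cover lip near (310,262), and the tip box at (380,215) to the heater's front left.

```bash
cat > h.py <<'E'
import cv2, numpy as np
def load(n): return dict(np.load(f"pics/{n}.npz"))
def proj(d,P):
    P=np.atleast_2d(P); c=P@d["extrinsics"][:3,:3].T+d["extrinsics"][:3,3]
    c=c*[1,-1,-1]; u=c@d["K"].T; return u[:,:2]/u[:,2:]
def ray(d,px):
    R=d["extrinsics"][:3,:3]; t=d["extrinsics"][:3,3]
    v=np.linalg.inv(d["K"])@[px[0],px[1],1]; v=R.T@(v*[1,-1,-1]); return -R.T@t, v/np.linalg.norm(v)
def onz(d,px,z): o,v=ray(d,px); return o+v*(z-o[2])/v[2]
def tri(ds,pxs):
    A=np.zeros((3,3));b=np.zeros(3)
    for d,p in zip(ds,pxs):
        o,v=ray(d,p); M=np.eye(3)-np.outer(v,v); A+=M;b+=M@o
    X=np.linalg.solve(A,b); return X,[np.round(proj(d,X)[0]-p,1) for d,p in zip(ds,pxs)]
def save(n,name,crop=None,s=1):
    d=load(n); im=cv2.cvtColor(d["image"],cv2.COLOR_RGB2BGR)
    if crop: x0,y0,x1,y1=crop; im=im[y0:y1,x0:x1]
    cv2.imwrite(f"pics/{name}.png",cv2.resize(im,None,fx=s,fy=s,interpolation=cv2.INTER_CUBIC))
E
python3 -c "
from h import *
save('side0','sidec',(150,145,350,335),3)
save('scene0','scenec',(185,150,385,325),3.4)"
```

```text
(no output)
```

View pics/sidec.png

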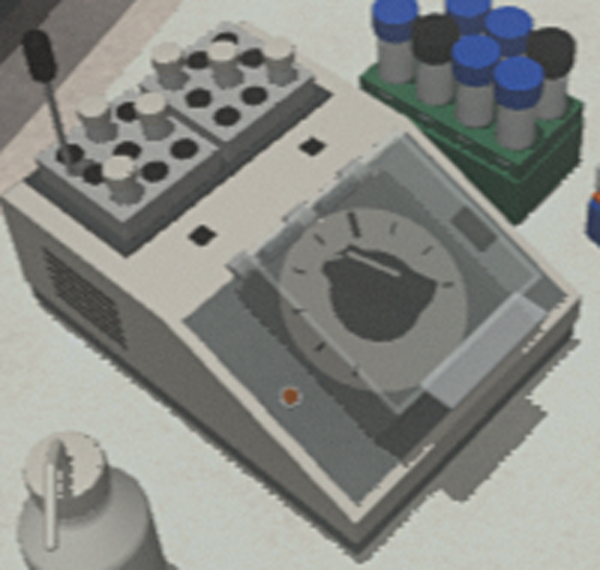

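View pics/scenec.png

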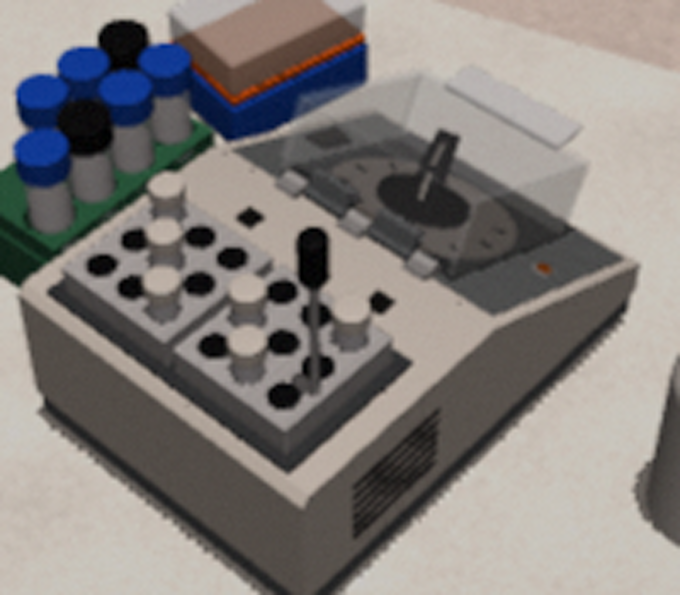

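Crops: in the side crop the heater's front right corner is at (360,520), the ridge ends at (182,320) and (405,133), and the long mark at (353,222). The dial's pointer and white line point left, near (335,255), and the lip's outer edge runs (545,310)–(447,405). In the scene crop the lip's outer edge runs (470,68)–(580,128), the ridge (493,318)–(232,150), and the back right corner is at (303,502).

```bash
cat > fit.py <<'E'
from h import *
from scipy.optimize import least_squares
S,C=load('side0'),load('scene0')
sp=lambda p:(np.array(p)+.5)/3-.5+[150,145]
cp=lambda p:(np.array(p)+.5)/3.4-.5+[185,150]
m=[(S,sp((360,520)),(-154,-110,55)),(S,sp((182,320)),(-3,-110,122)),(S,sp((405,133)),(-3,110,122)),(S,sp((580,298)),(-154,110,55)),
(C,cp((637,265)),(-154,-110,55)),(C,cp((493,318)),(-3,-110,122)),(C,cp((303,502)),(154,-110,122)),(C,cp((22,292)),(154,110,122)),(C,cp((232,150)),(-3,110,122)),(S,sp((3,197)),(154,-110,122))]
def T(q,P):
    c,s=np.cos(q[2]),np.sin(q[2]); P=np.atleast_2d(P)/1000
    return P@np.array([[c,-s,0],[s,c,0],[0,0,1]]).T+[q[0],q[1],0]
f=lambda q:np.concatenate([proj(d,T(q,P))[0]-p for d,p,P in m])
x0=onz(S,(250,230),.06)
r=least_squares(f,[x0[0],x0[1],0.],loss='soft_l1'); q=r.x
if __name__=="__main__":
    print(q,np.round(f(q).reshape(-1,2),1).tolist())
    for nm,a,b in [("lipL",(545,310),(470,68)),("lipR",(447,405),(580,128)),("mark",(353,222),(320,175))][:2]:
        X,e=tri([S,C],[sp(a),cp(b)]); 
        c,s=np.cos(q[2]),np.sin(q[2]); h=np.array([[c,s,0],[-s,c,0],[0,0,1]])@(X-[q[0],q[1],0]); print(nm,X.round(4),e,(h*1000).round(1))
    # mark on panel plane
    nW=T(q,(-407,0,914))[0]-[q[0],q[1],0]; p0=T(q,(-154,0,55))[0]
    o,v=ray(S,sp((353,222))); X=o+v*(nW@(p0-o))/(nW@v); c,s=np.cos(q[2]),np.sin(q[2])
    h=np.array([[c,s,0],[-s,c,0],[0,0,1]])@(X-[q[0],q[1],0])*1000; print("mark",X.round(4),h.round(1),"slope",np.hypot(h[0]+154,h[2]-55))
    for n,d,p,z in [("bottle",S,(187,355),0),("tip",S,(380,235),.02),("rack",S,(305,190),.03)]: print(n,onz(d,p,z).round(3))
E
python3 fit.py
```

```text
[0.67354161 0.04316342 1.16268476] [[1.9, -155.7], [3.9, -79.3], [0.6, 45.5], [-2.2, -27.3], [-187.8, -2.9], [-107.2, 1.4], [2.1, 0.2], [174.0, 0.3], [56.4, -0.8], [-3.1, 0.1]]
lipL [0.4848 0.0766 0.1183] [array([-0.4,  0.7]), array([-0.4, -0.5])] [-44.2 186.5 118.3]
lipR [0.5097 0.1618 0.1194] [array([-0.1,  0.2]), array([-0.1, -0.1])] [ 43.9 197.4 119.4]
mark [0.618  0.0638 0.1222] [ -3.1  59.2 122.2] slope 165.2184441207771
bottle [0.656 0.318 0.   ]
tip [ 0.428 -0.071  0.02 ]
rack [ 0.618 -0.116  0.03 ]
```

```bash
sed -i 's/,-110,/,@,/g; s/,110,/,-110,/g; s/,@,/,110,/g; s/x0\[1\],0\.\]/x0[1],-.28]/' fit.py; python3 fit.py
```

```text
[ 0.65843716  0.07253079 -0.26588795] [[-0.1, 1.6], [-5.6, 0.4], [0.5, -5.1], [1.1, -0.9], [0.7, -1.5], [1.4, 2.1], [0.6, -0.2], [-1.6, -1.7], [-5.9, -1.5], [-2.4, -0.9]]
lipL [0.4848 0.0766 0.1183] [array([-0.4,  0.7]), array([-0.4, -0.5])] [-168.6  -41.7  118.3]
lipR [0.5097 0.1618 0.1194] [array([-0.1,  0.2]), array([-0.1, -0.1])] [-166.9   47.   119.4]
mark [0.6229 0.055  0.1104] [-29.6 -26.3 110.4] slope 136.14741911397877
bottle [0.656 0.318 0.   ]
tip [ 0.428 -0.071  0.02 ]
rack [ 0.618 -0.116  0.03 ]
```

```bash
sed -i 's/^def T/m=[m[i] for i in (0,3,4,6,7,9)]\ndef T/' fit.py; python3 fit.py
cat > go.py <<'E'
from h import *
from scipy.linalg import logm,expm
from scipy.spatial.transform import Rotation as Ro
from fit import q
psi=-.28; O=np.array([q[0],q[1],0])
hx=np.array([np.cos(psi),np.sin(psi),0]); hy=np.array([-np.sin(psi),np.cos(psi),0]); Z=np.array([0,0,1.])
W=lambda x,y,z:O+(x*hx+y*hy+z*Z)/1000
def pose(tip,phi,L=.1734,spin=0):  # tip world; phi deg forward tilt from straight down; spin about tool z, deg
    p=np.radians(phi); z=-np.cos(p)*Z+np.sin(p)*hx; x=np.cos(p)*hx+np.sin(p)*Z
    T=np.eye(4); T[:3,:3]=np.c_[x,-hy,z]@Ro.from_euler('z',spin,degrees=True).as_matrix(); T[:3,3]=tip-L*z; return T
def cur():
    from rig import sensors
    s=sensors.get_state(); T=np.eye(4); w=s["ee_rot"]; T[:3,:3]=Ro.from_quat(np.r_[w[1:],w[0]]).as_matrix(); T[:3,3]=s["position"]; return T,s
def rows(A,B,n=None):
    D=np.linalg.inv(A)@B; a=np.linalg.norm(Ro.from_matrix(D[:3,:3]).as_rotvec())*30/np.pi
    if n is None: n=int(np.ceil(max(np.linalg.norm(D[:3,3])*1000/36,a/.95,1)))
    M=expm(np.real(logm(D))/n); r=Ro.from_matrix(M[:3,:3]).as_rotvec()*30/np.pi
    print(n,"x d",(M[:3,3]*1000).round(1).tolist(),"a",r.round(3).tolist(),"| end",B[:3,3].round(3)); return B
HX,HZ=-10.3,123.4
def lip(th,phi,d,gap):   # fingertip pose behind lip's lower outer edge at cover angle th
    ex,ez=-157.5,-10.4
    E=np.array([HX+ex*np.cos(th)+ez*np.sin(th),HZ-ex*np.sin(th)+ez*np.cos(th)])
    p=np.radians(phi); n=np.array([np.cos(p),np.sin(p)]); z=np.array([np.sin(p),-np.cos(p)])
    t=E-(11+gap)*n+d*z; return pose(W(t[0],2,t[1]),phi)
E
python3 - <<'E'
from go import *
A,s=cur()
B=pose(W(-250,2,140),0); rows(A,B)
C=pose(W(-230,2,100),50); rows(B,C)
rows(C,lip(0,50,20,7))
E
```

```text
[ 0.65932532  0.07253089 -0.26416368] [[-0.4, 1.4], [0.7, -1.2], [0.5, -1.3], [0.6, 0.2], [-1.9, -1.3], [-2.8, -0.9]]
lipL [0.4848 0.0766 0.1183] [array([-0.4,  0.7]), array([-0.4, -0.5])] [-169.5  -41.6  118.3]
lipR [0.5097 0.1618 0.1194] [array([-0.1,  0.2]), array([-0.1, -0.1])] [-167.7   47.1  119.4]
mark [0.6231 0.0547 0.1101] [-30.3 -26.6 110.1] slope 135.36809332102965
bottle [0.656 0.318 0.   ]
tip [ 0.428 -0.071  0.02 ]
rack [ 0.618 -0.116  0.03 ]
20 x d [12.5, -33.3, 4.6] a [-0.001, 0.0, 0.33] | end [0.42  0.144 0.313]
9 x d [-16.4, -0.0, 5.9] a [-0.0, 0.926, 0.0] | end [0.311 0.175 0.211]
2 x d [16.0, 0.0, 29.6] a [-0.0, -0.0, -0.0] | end [0.375 0.156 0.198]
```

>>> jog_arm(plan=[{"dx": 12.5,"dy": -33.3,"dz": 4.6,"az": 0.33,"grip": 1},{"dx": 12.5,"dy": -33.3,"dz": 4.6,"az": 0.33,"grip": 1},{"dx": 12.5,"dy": -33.3,"dz": 4.6,"az": 0.33,"grip": 1},{"dx": 12.5,"dy": -33.3,"dz": 4.6,"az": 0.33,"grip": 1},{"dx": 12.5,"dy": -33.3,"dz": 4.6,"az": 0.33,"grip": 1},{"dx": 12.5,"dy": -33.3,"dz": 4.6,"az": 0.33,"grip": 1},{"dx": 12.5,"dy": -33.3,"dz": 4.6,"az": 0.33,"grip": 1},{"dx": 12.5,"dy": -33.3,"dz": 4.6,"az": 0.33,"grip": 1},{"dx": 12.5,"dy": -33.3,"dz": 4.6,"az": 0.33,"grip": 1},{"dx": 12.5,"dy": -33.3,"dz": 4.6,"az": 0.33,"grip": 1},{"dx": 12.5,"dy": -33.3,"dz": 4.6,"az": 0.33,"grip": 1},{"dx": 12.5,"dy": -33.3,"dz": 4.6,"az": 0.33,"grip": 1},{"dx": 12.5,"dy": -33.3,"dz": 4.6,"az": 0.33,"grip": 1},{"dx": 12.5,"dy": -33.3,"dz": 4.6,"az": 0.33,"grip": 1},{"dx": 12.5,"dy": -33.3,"dz": 4.6,"az": 0.33,"grip": 1},{"dx": 12.5,"dy": -33.3,"dz": 4.6,"az": 0.33,"grip": 1},{"dx": 12.5,"dy": -33.3,"dz": 4.6,"az": 0.33,"grip": 1},{"dx": 12.5,"dy": -33.3,"dz": 4.6,"az": 0.33,"grip": 1},{"dx": 12.5,"dy": -33.3,"dz": 4.6,"az": 0.33,"grip": 1},{"dx": 12.5,"dy": -33.3,"dz": 4.6,"az": 0.33,"grip": 1}])

```text
$.plan[0]: bad value
```

>>> jog_arm(plan=[{"dx": -16.4,"dz": 5.9,"ay": 0.926,"grip": 1},{"dx": -16.4,"dz": 5.9,"ay": 0.926,"grip": 1},{"dx": -16.4,"dz": 5.9,"ay": 0.926,"grip": 1},{"dx": -16.4,"dz": 5.9,"ay": 0.926,"grip": 1},{"dx": -16.4,"dz": 5.9,"ay": 0.926,"grip": 1},{"dx": -16.4,"dz": 5.9,"ay": 0.926,"grip": 1},{"dx": -16.4,"dz": 5.9,"ay": 0.926,"grip": 1},{"dx": -16.4,"dz": 5.9,"ay": 0.926,"grip": 1},{"dx": -16.4,"dz": 5.9,"ay": 0.926,"grip": 1},{"grip": 1}])

```text
$.plan[0]: bad value
```

```bash
sed -i 's/psi=-.28/psi=-.272/' go.py
python3 - <<'E'
from go import *
from rig import imaging
A,s=cur(); print(s["clock"],s["qpos"].round(2),s["position"].round(3),A[:3,2].round(3),s["width"])
C=pose(W(-230,2,100),50); print(C[:3,2].round(3),C[:3,3].round(3))
rows(A,lip(0,50,20,7))
d=imaging.get_image("side"); np.savez("pics/side1.npz",**d); save("side1","side1c",(220,130,560,385),2.3)
E
```

```text
0.1 [-1.28  0.28  1.51 -0.    1.36 -0.12] [ 0.23  -0.527  0.404] [-0.     0.002 -1.   ] 0.08537432396024469
[ 0.738 -0.206 -0.643] [0.31  0.172 0.211]
21 x d [5.9, -33.2, 11.8] a [-0.136, 0.381, 0.29] | end [0.374 0.154 0.198]
```

View pics/side1c.png

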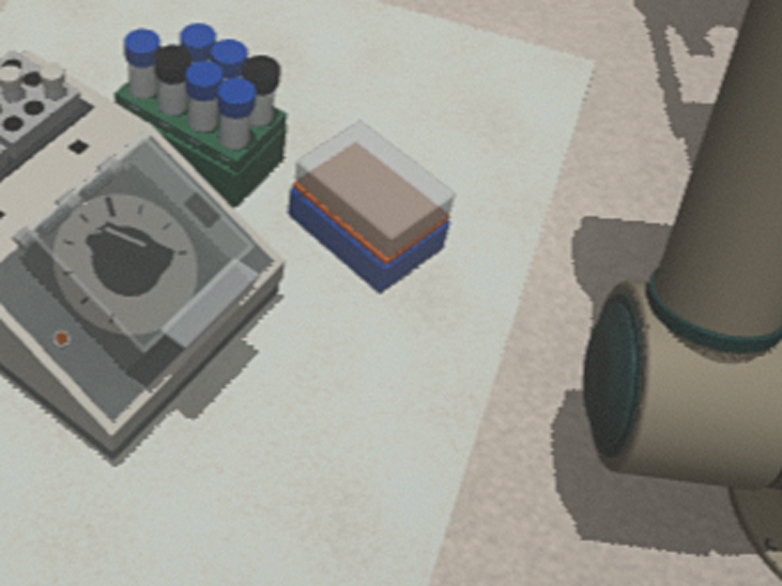

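The arm hasn't moved, since both calls were refused with "bad value"; the view is unchanged (dial at (130,255), lip at (215,305)). I'll retry with every key filled in.

>>> jog_arm(plan=[{"dx": 12.5,"dy": -33.3,"dz": 4.6,"ax": 0,"ay": 0,"az": 0.33,"grip": 1},{"dx": 12.5,"dy": -33.3,"dz": 4.6,"ax": 0,"ay": 0,"az": 0.33,"grip": 1}])

```text
clock: 0.32
position: [0.2275, -0.4564, 0.3946]
ee_rot: [-0.0, 0.986, 0.169, -0.0]
contact_force: [-0.1, 0.8, -0.3]
width: 0.0639
gripper_force: 0.0
```

>>> jog_arm(plan=[{"dx": 12.5,"dy": -33.3,"dz": 4.6,"ax": 0,"ay": 0,"az": 0.33,"grip": 1},{"dx": 12.5,"dy": -33.3,"dz": 4.6,"ax": 0,"ay": 0,"az": 0.33,"grip": 1},{"dx": 12.5,"dy": -33.3,"dz": 4.6,"ax": 0,"ay": 0,"az": 0.33,"grip": 1},{"dx": 12.5,"dy": -33.3,"dz": 4.6,"ax": 0,"ay": 0,"az": 0.33,"grip": 1},{"dx": 12.5,"dy": -33.3,"dz": 4.6,"ax": 0,"ay": 0,"az": 0.33,"grip": 1},{"dx": 12.5,"dy": -33.3,"dz": 4.6,"ax": 0,"ay": 0,"az": 0.33,"grip": 1},{"dx": 12.5,"dy": -33.3,"dz": 4.6,"ax": 0,"ay": 0,"az": 0.33,"grip": 1},{"dx": 12.5,"dy": -33.3,"dz": 4.6,"ax": 0,"ay": 0,"az": 0.33,"grip": 1},{"dx": 12.5,"dy": -33.3,"dz": 4.6,"ax": 0,"ay": 0,"az": 0.33,"grip": 1},{"dx": 12.5,"dy": -33.3,"dz": 4.6,"ax": 0,"ay": 0,"az": 0.33,"grip": 1},{"dx": 12.5,"dy": -33.3,"dz": 4.6,"ax": 0,"ay": 0,"az": 0.33,"grip": 1},{"dx": 12.5,"dy": -33.3,"dz": 4.6,"ax": 0,"ay": 0,"az": 0.33,"grip": 1},{"dx": 12.5,"dy": -33.3,"dz": 4.6,"ax": 0,"ay": 0,"az": 0.33,"grip": 1},{"dx": 12.5,"dy": -33.3,"dz": 4.6,"ax": 0,"ay": 0,"az": 0.33,"grip": 1},{"dx": 12.5,"dy": -33.3,"dz": 4.6,"ax": 0,"ay": 0,"az": 0.33,"grip": 1},{"dx": 12.5,"dy": -33.3,"dz": 4.6,"ax": 0,"ay": 0,"az": 0.33,"grip": 1},{"dx": 12.5,"dy": -33.3,"dz": 4.6,"ax": 0,"ay": 0,"az": 0.33,"grip": 1},{"dx": 12.5,"dy": -33.3,"dz": 4.6,"ax": 0,"ay": 0,"az": 0.33,"grip": 1}])

```text
clock: 1.82
position: [0.42, 0.1461, 0.3123]
ee_rot: [0.0, 0.99, -0.139, -0.0]
contact_force: [1.1, -0.9, -0.3]
width: 0.0001
gripper_force: 0.0
```

>>> jog_arm(plan=[{"dx": -16.4,"dy": 0,"dz": 5.9,"ax": 0,"ay": 0.926,"az": 0,"grip": 1},{"dx": -16.4,"dy": 0,"dz": 5.9,"ax": 0,"ay": 0.926,"az": 0,"grip": 1},{"dx": -16.4,"dy": 0,"dz": 5.9,"ax": 0,"ay": 0.926,"az": 0,"grip": 1},{"dx": -16.4,"dy": 0,"dz": 5.9,"ax": 0,"ay": 0.926,"az": 0,"grip": 1},{"dx": -16.4,"dy": 0,"dz": 5.9,"ax": 0,"ay": 0.926,"az": 0,"grip": 1},{"dx": -16.4,"dy": 0,"dz": 5.9,"ax": 0,"ay": 0.926,"az": 0,"grip": 1},{"dx": -16.4,"dy": 0,"dz": 5.9,"ax": 0,"ay": 0.926,"az": 0,"grip": 1},{"dx": -16.4,"dy": 0,"dz": 5.9,"ax": 0,"ay": 0.926,"az": 0,"grip": 1},{"dx": -16.4,"dy": 0,"dz": 5.9,"ax": 0,"ay": 0.926,"az": 0,"grip": 1},{"dx": 0,"dy": 0,"dz": 0,"ax": 0,"ay": 0,"az": 0,"grip": 1}])

```text
clock: 2.65
position: [0.3373, 0.0883, 0.3065]
ee_rot: [0.012, 0.93, -0.103, 0.353]
contact_force: [-0.6, -0.9, -0.0]
width: -0.0
gripper_force: 0.0
```

Run:
```python
from go import *
A,s=cur(); print(s["clock"],s["qpos"].round(2),s["position"].round(3),A[:3,2].round(3),s["width"])
C=pose(W(-230,2,100),50); print(C[:3,2].round(3),C[:3,3].round(3)); rows(A,C)
rows(A,lip(0,50,20,7))
```

```text
2.65 [ 0.17 -0.1   2.35 -0.84  0.28  2.7 ] [0.337 0.088 0.306] [ 0.653 -0.095 -0.751] -2.559429572476815e-05
[ 0.738 -0.206 -0.643] [0.31  0.172 0.211]
4 x d [-25.1, -18.2, 9.4] a [-0.204, 0.369, 0.031] | end [0.31  0.172 0.211]
4 x d [-15.7, -17.3, 23.4] a [-0.204, 0.369, 0.031] | end [0.374 0.154 0.198]
```

Run:
```python
from go import *
A,s=cur()
B=pose(W(-250,2,150),0); rows(A,B)
```

```text
8 x d [8.6, -9.0, 1.7] a [-0.088, -0.856, 0.059] | end [0.419 0.142 0.323]
```

>>> jog_arm(plan=[{"dx": 8.6,"dy": -9.0,"dz": 1.7,"ax": -0.088,"ay": -0.856,"az": 0.059,"grip": 1},{"dx": 8.6,"dy": -9.0,"dz": 1.7,"ax": -0.088,"ay": -0.856,"az": 0.059,"grip": 1},{"dx": 8.6,"dy": -9.0,"dz": 1.7,"ax": -0.088,"ay": -0.856,"az": 0.059,"grip": 1},{"dx": 8.6,"dy": -9.0,"dz": 1.7,"ax": -0.088,"ay": -0.856,"az": 0.059,"grip": 1},{"dx": 8.6,"dy": -9.0,"dz": 1.7,"ax": -0.088,"ay": -0.856,"az": 0.059,"grip": 1},{"dx": 8.6,"dy": -9.0,"dz": 1.7,"ax": -0.088,"ay": -0.856,"az": 0.059,"grip": 1},{"dx": 8.6,"dy": -9.0,"dz": 1.7,"ax": -0.088,"ay": -0.856,"az": 0.059,"grip": 1},{"dx": 8.6,"dy": -9.0,"dz": 1.7,"ax": -0.088,"ay": -0.856,"az": 0.059,"grip": 1},{"dx": 0,"dy": 0,"dz": 0,"ax": 0,"ay": 0,"az": -0.95,"grip": 1},{"dx": 0,"dy": 0,"dz": 0,"ax": 0,"ay": 0,"az": -0.95,"grip": 1},{"dx": 0,"dy": 0,"dz": 0,"ax": 0,"ay": 0,"az": -0.95,"grip": 1},{"dx": 0,"dy": 0,"dz": 0,"ax": 0,"ay": 0,"az": -0.95,"grip": 1},{"dx": 0,"dy": 0,"dz": 0,"ax": 0,"ay": 0,"az": -0.95,"grip": 1},{"dx": 0,"dy": 0,"dz": 0,"ax": 0,"ay": 0,"az": -0.95,"grip": 1},{"dx": 0,"dy": 0,"dz": 0,"ax": 0,"ay": 0,"az": -0.95,"grip": 1},{"dx": 0,"dy": 0,"dz": 0,"ax": 0,"ay": 0,"az": -0.95,"grip": 1}])

```text
clock: 3.98
position: [0.4165, 0.139, 0.323]
ee_rot: [0.013, 0.965, 0.261, 0.022]
contact_force: [-0.1, 0.2, 0.4]
width: -0.0
gripper_force: 0.0
```

Run:
```python
from go import *
A,s=cur(); print(s["clock"],s["qpos"].round(3),s["position"].round(4),A[:3,2].round(3),A[:3,0].round(3))
rows(A,pose(W(-250,2,140),0,spin=180))
```

```text
3.9833 [ 0.173  0.127  1.923 -0.025  1.046  1.228] [0.4165 0.139  0.323 ] [ 0.049 -0.014 -0.999] [0.863 0.504 0.036]
24 x d [0.1, 0.1, 0.4] a [0.024, 0.01, -0.931] | end [0.419 0.142 0.313]
```

```bash
cat > kin.py <<'E'
from go import *
from scipy.optimize import least_squares, lsq_linear
rz=lambda a:Ro.from_euler('z',a).as_matrix(); ry=lambda a:Ro.from_euler('y',a).as_matrix()
Q=np.array([[-1.28001,.27653,1.50601,0,1.3607,-.121],[.17,-.1,2.35,-.84,.28,2.7],[.173,.127,1.923,-.025,1.046,1.228]])
P=np.array([[.23008,-.52676,.40393],[.3373,.0883,.3065],[.4165,.139,.323]])
def cols(q):
    A=rz(q[0]);s=q[1]+q[2];R=A@ry(s)@rz(q[3])@ry(q[4])
    return np.c_[A[:,1],[0,0,1],A@ry(q[1])[:,2],A@ry(s)[:,2],A@ry(s)[:,0],R[:,2]],R
M=np.vstack([cols(q)[0] for q in Q])
par=lsq_linear(M,P.ravel(),([-.2,0,.1,.1,-.1,0],[.2,.5,.7,.7,.1,.3])).x
R6=cols(Q[0])[1]@rz(Q[0][5]);
lo=np.array([-2.89,-.75,.22,-1.18,.11,-2.7]);hi=np.array([2.89,2.08,2.7,4.32,2.71,2.7])
T0=None
def fk(q): C,R=cols(q); return C@par,R@rz(q[5])
# constant tool roll
from scipy.spatial.transform import Rotation
roll=None
def setroll(A,q):
    global roll; roll=fk(q)[1].T@A[:3,:3]
def ik(B,q0):
    f=lambda q:np.r_[(fk(q)[0]-B[:3,3])*10,(fk(q)[1]@roll-B[:3,:3]).ravel()]
    r=least_squares(f,np.clip(q0,lo+.01,hi-.01),bounds=(lo,hi)); return r.x,np.linalg.norm(r.fun)
E
python3 - <<'E'
from kin import *
import kin
print(par.round(4),(M@par-P.ravel()).round(4))
A,s=cur(); setroll(A,s["qpos"]); print(kin.roll.round(2))
for phi,d,g in ((25,26,7),(35,26,7),(40,22,7),(50,20,7),(70,18,7),(85,16,7)):
  for q0 in (s["qpos"],[.3,-.2,2.5,3.1,.5,1.5],[.3,-.2,2.5,2,.5,1.5],[.3,-.2,2.5,3.1,.5,-1.5]):
    B=lip(0,phi,d,g)
    for sp in (0,180):
      B2=B.copy(); B2[:3,:3]=B[:3,:3]@rz(np.radians(sp)); q,e=ik(B2,np.array(q0))
      if e<.02: print(phi,sp,q.round(2),round(e,4))
E
```

```text
[0.0691 0.1478 0.6186 0.4247 0.0635 0.1874] [-0.0004  0.0001  0.0003 -0.0002  0.0005  0.0006  0.0003 -0.0002 -0.0009]
[[ 0. -1.  0.]
 [ 1.  0.  0.]
 [-0.  0.  1.]]
25 0 [ 0.26  0.2   2.16 -0.51  0.45  2.52] 0.0
25 180 [ 0.26  0.2   2.16 -0.51  0.45 -0.62] 0.0
25 0 [ 0.26  0.2   2.16 -0.51  0.45  2.52] 0.0
25 0 [ 0.26  0.2   2.16 -0.51  0.45  2.52] 0.0
25 180 [ 0.26  0.2   2.16 -0.51  0.45 -0.62] 0.0
35 180 [ 0.33  0.21  2.27 -1.18  0.36  0.1 ] 0.0086
35 180 [ 0.33  0.21  2.27 -1.18  0.36  0.1 ] 0.0086
50 0 [ 0.46  0.32  2.43  4.2   0.62 -2.02] 0.0
50 180 [0.46 0.32 2.43 4.2  0.62 1.12] 0.0
50 0 [ 0.46  0.32  2.43  4.2   0.62 -2.02] 0.0
50 180 [0.46 0.32 2.43 4.2  0.62 1.12] 0.0
50 0 [ 0.46  0.32  2.43  4.2   0.62 -2.02] 0.0
70 0 [ 0.6   0.69  2.6   3.98  1.32 -1.45] 0.0
70 180 [0.6  0.69 2.6  3.98 1.32 1.69] 0.0
70 0 [ 0.6   0.69  2.6   3.98  1.32 -1.45] 0.0
70 180 [0.6  0.69 2.6  3.98 1.32 1.69] 0.0
70 0 [ 0.6   0.69  2.6   3.98  1.32 -1.45] 0.0
85 0 [ 0.65  1.06  2.64  4.1   1.82 -1.12] 0.0
85 180 [0.65 1.06 2.64 4.1  1.82 2.02] 0.0
85 0 [ 0.65  1.06  2.64  4.1   1.82 -1.12] 0.0
85 180 [0.65 1.06 2.64 4.1  1.82 2.02] 0.0
85 0 [ 0.65  1.06  2.64  4.1   1.82 -1.12] 0.0
```

```bash
cat >> go.py <<'E'
def lipa(th,phi,d,gap,al,spin=180,yo=2):   # as lip(), tilt azimuth turned by al deg about world z
    T=lip(th,phi,d,gap); z=T[:3,2]; tip=T[:3,3]+.1734*z; Rz=Ro.from_euler('z',al,degrees=True).as_matrix()
    T[:3,:3]=Rz@T[:3,:3]@Ro.from_euler('z',spin,degrees=True).as_matrix(); T[:3,3]=tip+hy*(yo-2)/1000-.1734*T[:3,2]; return T
E
python3 - <<'E'
from kin import *
A,s=cur(); setroll(A,s["qpos"])
for al in (0,15,30,45):
  for phi in (30,35,40,45,50):
    q=np.array([.26,.2,2.16,-.2,.4,-.62]); q,e=ik(lipa(0,phi,24,7,al),q)
    if e<.02:
      print(al,phi,q.round(2),end=' ')
      for th in np.linspace(0,1.75,8): q,e2=ik(lipa(th,phi*(1-th/1.75),16,0,al),q); e=max(e,e2)
      print(q.round(2),round(e,3))
E
```

```text
0 30 [ 0.29  0.2   2.22 -0.8   0.38 -0.31] [ 0.01  0.4   1.25  0.    1.5  -1.29] 0.0
0 35 [ 0.33  0.21  2.27 -1.18  0.36  0.1 ] [ 0.01  0.4   1.25  0.    1.5  -1.29] 0.004
15 30 [ 0.16  0.16  2.27 -0.42  0.22 -1.01] [ 0.01  0.4   1.25  0.    1.5  -1.55] 0.0
15 35 [ 0.18  0.17  2.33 -1.18  0.11 -0.24] [ 0.01  0.4   1.25  0.    1.5  -1.55] 0.007
30 30 [ 0.02  0.15  2.28  0.53  0.23 -2.29] [ 0.01  0.4   1.25  0.    1.5  -1.81] 0.0
```

Run:
```python
from kin import *
A,s=cur(); setroll(A,s["qpos"]); q=s["qpos"]
B=pose(W(-250,2,145),0,spin=180); 
S=lipa(0,30,-40,12,0); U=lipa(0,30,26,5,0)
T=A
for X in (B,S,U):
    rows(T,X); q,e=ik(X,q); print(q.round(2),round(e,4)); T=X
for th in (.3,.6,.9,1.2,1.5,1.75):
    X=lipa(th,30*(1-th/1.75),18,0,0); rows(T,X); q,e=ik(X,q); print(th,q.round(2),round(e,4)); T=X
```

```text
24 x d [0.1, 0.1, 0.2] a [0.024, 0.01, -0.931] | end [0.419 0.142 0.318]
[ 0.17  0.15  1.91 -0.    1.09 -1.13] 0.0
6 x d [8.5, 0.0, 3.7] a [-0.0, -0.833, -0.0] | end [0.376 0.154 0.286]
[ 0.35  0.06  2.19 -0.61  0.54 -0.47] 0.0
2 x d [-3.5, 0.0, 33.0] a [0.0, 0.0, -0.0] | end [0.414 0.143 0.233]
[ 0.29  0.2   2.21 -0.8   0.38 -0.31] 0.0
2 x d [-22.4, 0.0, -24.1] a [0.0, 0.429, 0.0] | end [0.43  0.139 0.296]
0.3 [ 0.25  0.11  2.07 -0.37  0.61 -0.78] 0.0
2 x d [-23.8, 0.0, -16.9] a [0.0, 0.429, -0.0] | end [0.459 0.131 0.346]
0.6 [ 0.19  0.1   1.92 -0.21  0.83 -0.99] 0.0
2 x d [-26.9, -0.0, -13.0] a [0.0, 0.429, -0.0] | end [0.5   0.119 0.388]
0.9 [ 0.14  0.14  1.75 -0.12  1.03 -1.11] 0.0
2 x d [-29.1, 0.0, -8.5] a [-0.0, 0.429, -0.0] | end [0.551 0.105 0.418]
1.2 [ 0.08  0.21  1.57 -0.06  1.21 -1.2 ] 0.0
2 x d [-30.3, 0.0, -3.7] a [0.0, 0.429, 0.0] | end [0.607 0.089 0.434]
1.5 [ 0.04  0.3   1.4  -0.02  1.37 -1.26] 0.0
2 x d [-25.5, -0.0, 0.6] a [0.0, 0.357, -0.0] | end [0.657 0.075 0.436]
1.75 [ 0.01  0.4   1.25  0.    1.49 -1.29] 0.0
```

>>> jog_arm(plan=[{"dx": 0,"dy": 0,"dz": 0.2,"ax": 0.02,"ay": 0.01,"az": -0.93,"grip": 1},{"dx": 0,"dy": 0,"dz": 0.2,"ax": 0.02,"ay": 0.01,"az": -0.93,"grip": 1},{"dx": 0,"dy": 0,"dz": 0.2,"ax": 0.02,"ay": 0.01,"az": -0.93,"grip": 1},{"dx": 0,"dy": 0,"dz": 0.2,"ax": 0.02,"ay": 0.01,"az": -0.93,"grip": 1},{"dx": 0,"dy": 0,"dz": 0.2,"ax": 0.02,"ay": 0.01,"az": -0.93,"grip": 1},{"dx": 0,"dy": 0,"dz": 0.2,"ax": 0.02,"ay": 0.01,"az": -0.93,"grip": 1},{"dx": 0,"dy": 0,"dz": 0.2,"ax": 0.02,"ay": 0.01,"az": -0.93,"grip": 1},{"dx": 0,"dy": 0,"dz": 0.2,"ax": 0.02,"ay": 0.01,"az": -0.93,"grip": 1},{"dx": 0,"dy": 0,"dz": 0.2,"ax": 0.02,"ay": 0.01,"az": -0.93,"grip": 1},{"dx": 0,"dy": 0,"dz": 0.2,"ax": 0.02,"ay": 0.01,"az": -0.93,"grip": 1},{"dx": 0,"dy": 0,"dz": 0.2,"ax": 0.02,"ay": 0.01,"az": -0.93,"grip": 1},{"dx": 0,"dy": 0,"dz": 0.2,"ax": 0.02,"ay": 0.01,"az": -0.93,"grip": 1},{"dx": 0,"dy": 0,"dz": 0.2,"ax": 0.02,"ay": 0.01,"az": -0.93,"grip": 1},{"dx": 0,"dy": 0,"dz": 0.2,"ax": 0.02,"ay": 0.01,"az": -0.93,"grip": 1},{"dx": 0,"dy": 0,"dz": 0.2,"ax": 0.02,"ay": 0.01,"az": -0.93,"grip": 1},{"dx": 0,"dy": 0,"dz": 0.2,"ax": 0.02,"ay": 0.01,"az": -0.93,"grip": 1},{"dx": 0,"dy": 0,"dz": 0.2,"ax": 0.02,"ay": 0.01,"az": -0.93,"grip": 1},{"dx": 0,"dy": 0,"dz": 0.2,"ax": 0.02,"ay": 0.01,"az": -0.93,"grip": 1},{"dx": 0,"dy": 0,"dz": 0.2,"ax": 0.02,"ay": 0.01,"az": -0.93,"grip": 1},{"dx": 0,"dy": 0,"dz": 0.2,"ax": 0.02,"ay": 0.01,"az": -0.93,"grip": 1}])

```text
clock: 5.65
position: [0.4167, 0.139, 0.319]
ee_rot: [0.006, 0.327, 0.945, 0.006]
contact_force: [-0.3, 0.8, 0.0]
width: 0.0
gripper_force: 0.0
```

>>> jog_arm(plan=[{"dx": 0,"dy": 0,"dz": 0.2,"ax": 0.02,"ay": 0.01,"az": -0.93,"grip": 1},{"dx": 0,"dy": 0,"dz": 0.2,"ax": 0.02,"ay": 0.01,"az": -0.93,"grip": 1},{"dx": 0,"dy": 0,"dz": 0.2,"ax": 0.02,"ay": 0.01,"az": -0.93,"grip": 1},{"dx": 0,"dy": 0,"dz": 0.2,"ax": 0.02,"ay": 0.01,"az": -0.93,"grip": 1},{"dx": 8.5,"dy": 0,"dz": 3.7,"ax": 0,"ay": -0.833,"az": 0,"grip": 1},{"dx": 8.5,"dy": 0,"dz": 3.7,"ax": 0,"ay": -0.833,"az": 0,"grip": 1},{"dx": 8.5,"dy": 0,"dz": 3.7,"ax": 0,"ay": -0.833,"az": 0,"grip": 1},{"dx": 8.5,"dy": 0,"dz": 3.7,"ax": 0,"ay": -0.833,"az": 0,"grip": 1},{"dx": 8.5,"dy": 0,"dz": 3.7,"ax": 0,"ay": -0.833,"az": 0,"grip": 1},{"dx": 8.5,"dy": 0,"dz": 3.7,"ax": 0,"ay": -0.833,"az": 0,"grip": 1},{"dx": 0,"dy": 0,"dz": 0,"ax": 0,"ay": 0,"az": 0,"grip": 1}])

```text
clock: 6.57
position: [0.3724, 0.1503, 0.2848]
ee_rot: [0.253, 0.134, 0.957, -0.037]
contact_force: [-0.9, -0.9, -1.1]
width: -0.0001
gripper_force: 0.0
```

Run:
```python
from go import *
from rig import imaging
A,s=cur(); print(s["clock"],s["qpos"].round(2),s["position"].round(3))
rows(A,lipa(0,30,-40,12,0)); rows(A,lipa(0,30,26,5,0))
E=lipa(0,30,26,5,0)
for n,c in (("side",(200,145,400,335)),):
    d=imaging.get_image(n); np.savez(f"pics/{n}2.npz",**d); save(n+"2",n+"2c",c,3)
    tip=A[:3,3]+.1734*A[:3,2]; print("tip px",(proj(d,tip)[0]-[200,145])*3)
```

```text
6.5667 [ 0.35  0.06  2.2  -0.61  0.54 -0.46] [0.372 0.15  0.285]
1 x d [-3.2, 4.2, 0.1] a [-0.059, -0.058, -0.051] | end [0.376 0.154 0.286]
2 x d [-5.2, 2.3, 33.0] a [-0.03, -0.029, -0.026] | end [0.414 0.143 0.233]
tip px [411.38137561 376.17314964]
```

View pics/side2c.png

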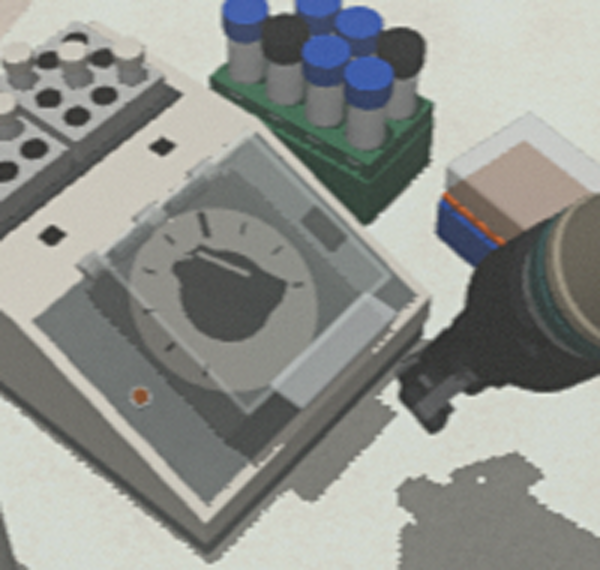

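The gripper is closed, tilted and standing off in front of the lip. The fingertips are at crop (418,400) and the lip is at (345,345), so it is clear and lined up. I'll slide in along the tool axis and check the force.

>>> jog_arm(plan=[{"dx": -3.5,"dy": 1.5,"dz": 22,"ax": -0.02,"ay": -0.02,"az": -0.02,"grip": 1},{"dx": -3.5,"dy": 1.5,"dz": 22,"ax": -0.02,"ay": -0.02,"az": -0.02,"grip": 1},{"dx": -3.5,"dy": 1.5,"dz": 22,"ax": -0.02,"ay": -0.02,"az": -0.02,"grip": 1},{"dx": 0,"dy": 0,"dz": 0,"ax": 0,"ay": 0,"az": 0,"grip": 1}])

```text
clock: 6.95
position: [0.4177, 0.1421, 0.2321]
ee_rot: [0.255, 0.133, 0.957, -0.035]
contact_force: [-1.0, 0.9, -1.0]
width: -0.0
gripper_force: 0.8
```

Run:
```python
from go import *
A,s=cur(); print(s["clock"],s["qpos"].round(2),s["position"].round(3),s["contact_force"].round(1))
rows(A,lipa(0,30,26,5,0)); T=A
for th in (.2,.6,.9,1.2,1.5,1.75):
    X=lipa(th,30*(1-th/1.75),20,0,0); rows(T,X,3); T=X
```

```text
6.95 [ 0.29  0.2   2.22 -0.8   0.38 -0.31] [0.418 0.142 0.232] [-1.   0.9 -1. ]
1 x d [3.1, -0.1, -2.4] a [-0.022, -0.031, -0.038] | end [0.414 0.143 0.233]
3 x d [-9.0, -0.0, -12.1] a [-0.007, 0.18, -0.013] | end [0.424 0.14  0.277]
3 x d [-20.5, 0.0, -15.5] a [0.0, 0.381, -0.0] | end [0.459 0.13  0.344]
3 x d [-17.8, -0.0, -8.8] a [0.0, 0.286, -0.0] | end [0.5   0.119 0.386]
3 x d [-19.3, 0.0, -5.8] a [-0.0, 0.286, -0.0] | end [0.551 0.105 0.416]
3 x d [-20.1, -0.0, -2.6] a [0.0, 0.286, 0.0] | end [0.608 0.089 0.432]
3 x d [-16.9, -0.0, 0.3] a [0.0, 0.238, -0.0] | end [0.657 0.075 0.434]
```

>>> jog_arm(plan=[{"dx": -9,"dy": 0,"dz": -12.1,"ax": 0,"ay": 0.18,"az": -0.01,"grip": 1},{"dx": -9,"dy": 0,"dz": -12.1,"ax": 0,"ay": 0.18,"az": -0.01,"grip": 1},{"dx": -9,"dy": 0,"dz": -12.1,"ax": 0,"ay": 0.18,"az": -0.01,"grip": 1},{"dx": -20.5,"dy": 0,"dz": -15.5,"ax": 0,"ay": 0.38,"az": 0,"grip": 1},{"dx": -20.5,"dy": 0,"dz": -15.5,"ax": 0,"ay": 0.38,"az": 0,"grip": 1},{"dx": -20.5,"dy": 0,"dz": -15.5,"ax": 0,"ay": 0.38,"az": 0,"grip": 1},{"dx": 0,"dy": 0,"dz": 0,"ax": 0,"ay": 0,"az": 0,"grip": 1}])

```text
clock: 7.53
position: [0.4619, 0.1316, 0.3542]
ee_rot: [0.178, 0.134, 0.975, -0.019]
contact_force: [0.2, 1.4, 0.7]
width: -0.0001
gripper_force: 0.4
```

Run:
```python
from go import *
from rig import imaging
A,s=cur(); print(s["clock"],s["position"].round(3),s["contact_force"].round(1))
rows(A,lipa(.6,30*(1-.6/1.75),20,0,0))
for n,c in (("side",(200,115,400,305)),):
    d=imaging.get_image(n); np.savez(f"pics/{n}3.npz",**d); save(n+"3",n+"3c",c,3)
```

```text
7.5333 [0.462 0.132 0.354] [0.2 1.4 0.7]
1 x d [5.6, -2.0, 8.4] a [0.101, 0.157, -0.022] | end [0.459 0.13  0.344]
```

View pics/side3c.png

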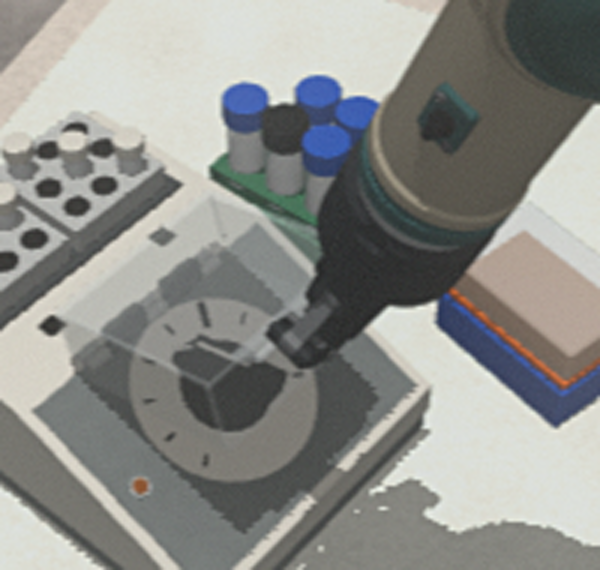

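The cover has come up about 0.6 rad, with its lip resting on the fingertips near crop (290,335). The hook works, so I'll continue the arc.

Run:
```python
from go import *
T,s=cur()
for th in (.9,1.2,1.5,1.75):
    X=lipa(th,30*(1-th/1.75),22,0,0); rows(T,X,3); T=X
```

```text
3 x d [-17.0, -0.3, -5.8] a [0.025, 0.327, -0.007] | end [0.501 0.119 0.384]
3 x d [-19.2, -0.0, -5.8] a [-0.0, 0.286, -0.0] | end [0.551 0.105 0.414]
3 x d [-20.1, 0.0, -2.6] a [0.0, 0.286, 0.0] | end [0.608 0.089 0.43 ]
3 x d [-16.9, 0.0, 0.3] a [0.0, 0.238, -0.0] | end [0.657 0.075 0.432]
```

>>> jog_arm(plan=[{"dx": -17,"dy": -0.3,"dz": -5.8,"ax": 0.03,"ay": 0.33,"az": 0,"grip": 1},{"dx": -17,"dy": -0.3,"dz": -5.8,"ax": 0.03,"ay": 0.33,"az": 0,"grip": 1},{"dx": -17,"dy": -0.3,"dz": -5.8,"ax": 0.03,"ay": 0.33,"az": 0,"grip": 1},{"dx": -19.2,"dy": 0,"dz": -5.4,"ax": 0,"ay": 0.29,"az": 0,"grip": 1},{"dx": -19.2,"dy": 0,"dz": -5.4,"ax": 0,"ay": 0.29,"az": 0,"grip": 1},{"dx": -19.2,"dy": 0,"dz": -5.4,"ax": 0,"ay": 0.29,"az": 0,"grip": 1},{"dx": 0,"dy": 0,"dz": 0,"ax": 0,"ay": 0,"az": 0,"grip": 1}])

```text
clock: 8.17
position: [0.5524, 0.1042, 0.4091]
ee_rot: [0.078, 0.136, 0.988, -0.013]
contact_force: [0.8, -0.0, 0.2]
width: 0.0001
gripper_force: 0.0
```

Run:
```python
from go import *
T,s=cur(); print(s["clock"],s["contact_force"])
rows(T,lipa(1.2,30*(1-1.2/1.75),22,0,0),1)
for th in (1.5,1.75):
    X=lipa(th,30*(1-th/1.75),22,0,0); rows(T,X,4); T=X
```

```text
8.1667 [ 0.81708017 -0.03650089  0.15488424]
1 x d [0.4, 0.2, -5.0] a [-0.046, -0.051, -0.011] | end [0.551 0.105 0.414]
4 x d [-14.9, 0.1, -3.3] a [-0.011, 0.201, -0.003] | end [0.608 0.089 0.43 ]
4 x d [-12.7, 0.0, 0.2] a [0.0, 0.179, -0.0] | end [0.657 0.075 0.432]
```

>>> jog_arm(plan=[{"dx": -15,"dy": 0,"dz": -3.3,"ax": 0,"ay": 0.2,"az": 0,"grip": 1},{"dx": -15,"dy": 0,"dz": -3.3,"ax": 0,"ay": 0.2,"az": 0,"grip": 1},{"dx": -15,"dy": 0,"dz": -3.3,"ax": 0,"ay": 0.2,"az": 0,"grip": 1},{"dx": -15,"dy": 0,"dz": -3.3,"ax": 0,"ay": 0.2,"az": 0,"grip": 1},{"dx": -12.7,"dy": 0,"dz": 0.2,"ax": 0,"ay": 0.18,"az": 0,"grip": 1},{"dx": -12.7,"dy": 0,"dz": 0.2,"ax": 0,"ay": 0.18,"az": 0,"grip": 1},{"dx": -12.7,"dy": 0,"dz": 0.2,"ax": 0,"ay": 0.18,"az": 0,"grip": 1},{"dx": -12.7,"dy": 0,"dz": 0.2,"ax": 0,"ay": 0.18,"az": 0,"grip": 1},{"dx": 0,"dy": 0,"dz": 0,"ax": 0,"ay": 0,"az": 0,"grip": 1},{"dx": 0,"dy": 0,"dz": 0,"ax": 0,"ay": 0,"az": 0,"grip": 1},{"dx": 0,"dy": 0,"dz": 0,"ax": 0,"ay": 0,"az": 0,"grip": 1}])

```text
clock: 9.08
position: [0.6528, 0.0759, 0.4293]
ee_rot: [-0.003, 0.136, 0.991, -0.003]
contact_force: [-0.4, 0.3, -0.7]
width: 0.0002
gripper_force: 0.0
```

Run:
```python
from go import *
from kin import *
T,s=cur(); print(s["clock"],s["contact_force"],s["qpos"].round(2)); setroll(T,s["qpos"])
# back away: tip to front, then above dial: grasp point 34+90 mm off panel on dial axis, tool along -normal
n=np.array([-.407,.914]); sl=np.array([.914,.407]); ax=np.array([-154,55])+94.0*sl
X=T.copy(); X[:3,3]+=-.13*hx+.03*Z; rows(T,X); print(ik(X,s["qpos"]))
for h in (110,34):
  for spin in (180,205,150,120,240):
    g=ax+n*h; Y=pose(W(g[0],0,g[1]),24,.155,spin); q,e=ik(Y,s["qpos"]); print(h,spin,q.round(2),round(e,4)); 
    if spin==180: rows(X,Y)
```

```text
9.0833 [-0.38521129  0.25276528 -0.70667706] [ 0.01  0.39  1.27 -0.01  1.49 -1.29]
4 x d [32.5, -0.1, -7.3] a [-0.0, 0.0, 0.0] | end [0.528 0.111 0.459]
(array([ 0.08022383,  0.19606778,  1.48022179, -0.00474998,  1.47277715,
       -1.21674018]), np.float64(1.3715899176163535e-15))
110 180 [ 0.17  0.14  1.91 -0.26  0.72 -0.96] 0.0
5 x d [11.8, -0.2, 23.4] a [-0.014, -0.81, 0.0] | end [0.49  0.12  0.335]
110 205 [ 0.17  0.14  1.91 -0.26  0.72 -0.53] 0.0
110 150 [ 0.17  0.14  1.91 -0.26  0.72 -1.49] 0.0
110 120 [ 0.17  0.14  1.91 -0.26  0.72 -2.01] 0.0
110 240 [ 0.17  0.14  1.91 -0.26  0.72  0.08] 0.0
34 180 [ 0.14  0.26  1.96 -0.31  0.55 -0.92] 0.0
6 x d [6.8, -0.1, 31.8] a [-0.011, -0.675, 0.0] | end [0.52  0.111 0.266]
34 205 [ 0.14  0.26  1.96 -0.31  0.55 -0.49] 0.0
34 150 [ 0.14  0.26  1.96 -0.31  0.55 -1.45] 0.0
34 120 [ 0.14  0.26  1.96 -0.31  0.55 -1.97] 0.0
34 240 [ 0.14  0.26  1.96 -0.31  0.55  0.12] 0.0
```

>>> jog_arm(plan=[{"dx": 32,"dy": 0,"dz": -7,"ax": 0,"ay": 0,"az": 0,"grip": 0},{"dx": 32,"dy": 0,"dz": -7,"ax": 0,"ay": 0,"az": 0,"grip": 0},{"dx": 32,"dy": 0,"dz": -7,"ax": 0,"ay": 0,"az": 0,"grip": 0},{"dx": 32,"dy": 0,"dz": -7,"ax": 0,"ay": 0,"az": 0,"grip": 0},{"dx": 12,"dy": 0,"dz": 0,"ax": 0,"ay": -0.8,"az": 0,"grip": 0},{"dx": 12,"dy": 0,"dz": 0,"ax": 0,"ay": -0.8,"az": 0,"grip": 0},{"dx": 12,"dy": 0,"dz": 0,"ax": 0,"ay": -0.8,"az": 0,"grip": 0},{"dx": 12,"dy": 0,"dz": 0,"ax": 0,"ay": -0.8,"az": 0,"grip": 0},{"dx": 12,"dy": 0,"dz": 0,"ax": 0,"ay": -0.8,"az": 0,"grip": 0},{"dx": 0,"dy": 0,"dz": 0,"ax": 0,"ay": 0,"az": 0,"grip": 0}])

```text
clock: 9.92
position: [0.4693, 0.1265, 0.4475]
ee_rot: [0.203, 0.132, 0.97, -0.032]
contact_force: [-1.3, -0.5, -1.3]
width: 0.0852
gripper_force: 0.0
```

Run:
```python
from go import *
from rig import imaging
T,s=cur(); print(s["clock"],s["position"],s["width"])
ims=[]
for n in ("wrist","side"):
    d=imaging.get_image(n); np.savez(f"pics/{n}4.npz",**d); ims.append(cv2.cvtColor(d["image"],cv2.COLOR_RGB2BGR))
cv2.imwrite("pics/m4.png",np.hstack([ims[0][:,80:480],ims[1][60:340,190:457].repeat(1,0).copy() if 0 else cv2.resize(ims[1][60:340,190:457],(400,420))]))
n=np.array([-.407,.914]); sl=np.array([.914,.407]); ax=np.array([-154,55])+94.0*sl
for k in ("wrist4","side4"):
    d=load(k); print(k,proj(d,[W(ax[0],0,ax[1]),W(*((ax+n*43)[[0]]),0,(ax+n*43)[1])]).round(1).tolist())
```

```text
9.9167 [0.46925286 0.12649596 0.44745621] 0.08521177559373411
wrist4 [[278.7, 166.3], [278.7, 173.0]]
side4 [[273.1, 242.8], [279.7, 234.4]]
```

View pics/m4.png

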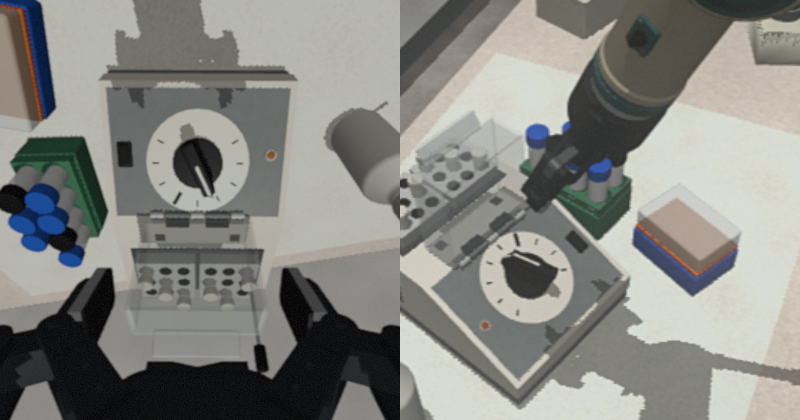

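The cover is standing open. In the wrist view the heater's front is at the top: the dial is at about (277,162), the long mark at (258,198), and the pointer's white line runs (274,165)–(292,193). Next I'll measure the dial's centre, the mark and the line.

```bash
cat > dial.py <<'E'
from go import *
n3=-.407*hx+.914*Z; n3/=np.linalg.norm(n3); u3=np.cross(hy,n3)  # u3 up the slope
P0=W(-154,0,55)
def onpanel(d,px,h):
    o,v=ray(d,px); c=P0+n3*h/1000; X=o+v*(n3@(c-o))/(n3@v); r=X-P0; return np.array([r@u3,r@hy])*1000  # slope, left
def biggest(mask,near,R):
    k,l,st,c=cv2.connectedComponentsWithStats(mask.astype(np.uint8))
    i=[i for i in range(1,k) if np.hypot(*(c[i]-near))<R]; return [(st[j,4],c[j],l==j) for j in sorted(i,key=lambda j:-st[j,4])]
E
python3 - <<'E'
from dial import *
d=load("wrist4"); im=cv2.cvtColor(d["image"],cv2.COLOR_RGB2HSV).astype(int); g=d["image"].mean(2); 
V,Sx=im[...,2],im[...,1]
yy,xx=np.mgrid[:420,:560]; near=np.hypot(xx-277,yy-162)<56
disc=(g>140)&near; print("bright",disc.sum())
pts=np.argwhere(disc)[:,::-1].astype(np.float32); e=cv2.fitEllipse(cv2.convexHull(pts)); print("disc ell",e, onpanel(d,e[0],1))
c=onpanel(d,e[0],1)
dark=(g<95)&near
for a,cc,m in biggest(dark,(277,162),60)[:6]: print("dark",a,cc.round(1),(onpanel(d,cc,1)-c).round(1))
line=(g>140)&(np.hypot(xx-277,yy-162)<40)
for a,cc,m in biggest(line,(283,178),25)[:3]:
    p=np.argwhere(m)[:,::-1]; vx=cv2.fitLine(p.astype(np.float32),cv2.DIST_L2,0,.01,.01).ravel(); 
    t=(p-vx[2:])@vx[:2]; ends=[vx[2:]+vx[:2]*t.min(),vx[2:]+vx[:2]*t.max()]
    print("line",a,[x.round(1) for x in ends],[(onpanel(d,x,43)-c).round(1) for x in ends])
E
```

```text
bright 5953
disc ell ((277.371826171875, 161.22084045410156), (102.314697265625, 106.60237884521484), 178.94241333007812) [87.89174055 -1.58688078]
dark 1932 [277.4 162.6] [1.6 0.1]
dark 90 [262.5 212.2] [ 63.9 -18.4]
dark 73 [293.9 212.4] [64. 21.]
dark 29 [257.  197.9] [ 45.3 -25.1]
line 2561 [array([238.9, 173.7]), array([315.2, 150.5])] [array([  7.2, -40.5]), array([-17.4,  39.1])]
line 92 [array([276.1, 166.9]), array([289.4, 195.3])] [array([-0.2, -1.1]), array([30.5, 13.4])]
```

Run:
```python
from dial import *
w=load("wrist4"); d=load("side4"); g=d["image"].mean(2); yy,xx=np.mgrid[:420,:560]
near=np.hypot(xx-275,yy-244)<38
# side crop center (527,277) in montage -> full px
print("guess",(527-400)/400*267+190,277/1.5+60)
for th in (135,150,165):
    b=biggest((g>th)&near,(275,244),20)
    if b:
        e=cv2.fitEllipse(cv2.convexHull(np.argwhere(b[0][2])[:,::-1].astype(np.float32))); print(th,b[0][0],e)
        X,r=tri([w,d],[(277.4,161.2),e[0]]); rr=X-P0; print(X.round(4),r,"slope,left,h",(rr@u3*1000).round(1),(rr@hy*1000).round(1),(rr@n3*1000).round(1))
```

```text
guess 274.77250000000004 244.66666666666666
135 2085 ((274.0151672363281, 244.56259155273438), (59.09800338745117, 65.58032989501953), 125.13394165039062)
[0.592  0.0895 0.0859] [array([-0.1,  0.8]), array([0.3, 0.4])] slope,left,h 89.9 -1.7 -6.2
150 2014 ((273.9211730957031, 244.53143310546875), (58.539276123046875, 65.09830474853516), 127.42461395263672)
[0.5922 0.0894 0.0857] [array([-0.1,  0.9]), array([0.3, 0.5])] slope,left,h 90.0 -1.7 -6.4
165 1890 ((274.0118103027344, 244.56434631347656), (57.9921989440918, 64.48843383789062), 128.1048583984375)
[0.592  0.0895 0.0859] [array([-0.1,  0.8]), array([0.3, 0.4])] slope,left,h 89.9 -1.7 -6.2
```

```bash
cat >> dial.py <<'E'
AX=[89.5,-1.7]
def dp(h,spin,AX=AX):
    X=P0+(AX[0]*u3+AX[1]*hy+h*n3)/1000; return pose(X,24,.155,spin)
E
python3 - <<'E'
from dial import *
T,s=cur(); X=dp(105,155); rows(T,X); rows(X,dp(34,155)); rows(T,dp(105,155),8)
E
```

```text
5 x d [6.8, 0.6, 23.3] a [-0.01, -0.011, -0.829] | end [0.487 0.119 0.329]
2 x d [-0.0, -0.0, 35.5] a [0.0, 0.0, -0.0] | end [0.515 0.111 0.264]
8 x d [4.3, 0.5, 14.5] a [-0.007, -0.007, -0.518] | end [0.487 0.119 0.329]
```

>>> jog_arm(plan=[{"dx": 6.8,"dy": 0.6,"dz": 23.3,"ax": -0.01,"ay": -0.01,"az": -0.83,"grip": 0},{"dx": 6.8,"dy": 0.6,"dz": 23.3,"ax": -0.01,"ay": -0.01,"az": -0.83,"grip": 0},{"dx": 6.8,"dy": 0.6,"dz": 23.3,"ax": -0.01,"ay": -0.01,"az": -0.83,"grip": 0},{"dx": 6.8,"dy": 0.6,"dz": 23.3,"ax": -0.01,"ay": -0.01,"az": -0.83,"grip": 0},{"dx": 6.8,"dy": 0.6,"dz": 23.3,"ax": -0.01,"ay": -0.01,"az": -0.83,"grip": 0},{"dx": 0,"dy": 0,"dz": 0,"ax": 0,"ay": 0,"az": 0,"grip": 0}])

```text
clock: 10.52
position: [0.4888, 0.1171, 0.324]
ee_rot: [0.19, -0.08, 0.976, -0.073]
contact_force: [-0.9, 0.4, -0.1]
width: 0.0855
gripper_force: 0.0
```

Run:
```python
from dial import *
from rig import imaging
T,s=cur(); print(s["clock"],s["position"].round(4)); rows(T,dp(105,155),1)
d=imaging.get_image("wrist"); np.savez("pics/wrist5.npz",**d); im=cv2.cvtColor(d["image"],cv2.COLOR_RGB2BGR)
tl=lambda h:P0+(AX[0]*u3+AX[1]*hy+h*n3)/1000
print("axis px at h0,34,43",proj(d,[tl(0),tl(34),tl(43)]).round(1).tolist())
D=proj(d,[T[:3,3]+T[:3,2]*L for L in (.226,.26)]).round(1); print("tool axis px",D.tolist())
cv2.imwrite("pics/w5.png",im)
```

```text
10.5167 [0.4888 0.1171 0.324 ]
1 x d [-0.8, 0.9, -5.2] a [-0.013, -0.105, 0.003] | end [0.487 0.119 0.329]
axis px at h0,34,43 [[278.3, 224.3], [278.5, 240.9], [278.6, 246.2]]
tool axis px [[276.9, 233.8], [276.9, 218.0]]
```

View pics/w5.png

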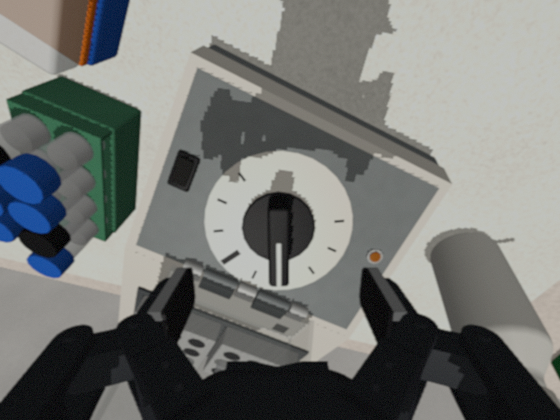

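The wrist view has the bar upright at about x=280 and the disc centre at about (279,221), against a predicted (278,224). The fingers straddle the bar evenly. I'll refine the axis with all three views.

Run:
```python
from dial import *
d=load("wrist5"); g=d["image"].mean(2); yy,xx=np.mgrid[:420,:560]
# long-mark + ticks and disc hull
near=(np.hypot(xx-279,yy-221)<82)&(yy<292)
b=biggest((g>175)&near,(279,221),30)[0]; 
e=cv2.fitEllipse(cv2.convexHull(np.argwhere(b[2])[:,::-1].astype(np.float32))); print(b[0],e)
V=[load("wrist4"),load("side4"),d]; px=[(277.4,161.2),(274,244.5),e[0]]
for k in ([0,1,2],[1,2],[0,2]):
    X,r=tri([V[i] for i in k],[px[i] for i in k]); rr=X-P0; print(k,X.round(4),r,"slope,left,h",(rr@u3*1000).round(1),(rr@hy*1000).round(1),(rr@n3*1000).round(1))
# front edge line of panel check & white line direction
line=(g>150)&(abs(xx-280)<9)&(yy>235)&(yy<283)
p=np.argwhere(line)[:,::-1].astype(np.float32); print(len(p),cv2.fitLine(p,cv2.DIST_L2,0,.01,.01).ravel())
m=biggest((g<110),(231,257),10)[0]; p=np.argwhere(m[2])[:,::-1].astype(np.float32); print(m[0],m[1],[ (onpanel(d,x,-3)-onpanel(d,e[0],-3)).round(1) for x in (m[1],(280,283))])
```

```text
9959 ((277.9648742675781, 220.1456298828125), (137.59474182128906, 146.62631225585938), 89.04317474365234)
[0, 1, 2] [0.5925 0.0889 0.0843] [array([-0.5,  0.4]), array([0.3, 0.7]), array([-0.3,  0.9])] slope,left,h 89.7 -2.2 -7.9
[1, 2] [0.5929 0.0884 0.084 ] [array([0.2, 0.6]), array([-0.9,  0.9])] slope,left,h 90.1 -2.6 -8.4
[0, 2] [0.5938 0.089  0.0814] [array([-0.1,  0.1]), array([ 0.2, -0.1])] slope,left,h 89.8 -1.7 -11.1
164 [1.30335735e-02 9.99915063e-01 2.78378052e+02 2.62292694e+02]
78 [230.1025641  256.88461538] [array([ 48.5, -23.5]), array([53.7, 27.1])]
```

```bash
sed -i 's/AX=\[89.5,-1.7\]/AX=[89.8,-2.0]/' dial.py
python3 - <<'E'
from dial import *
T,s=cur(); rows(T,dp(30,155.5),4)
E
```

```text
4 x d [0.1, 0.2, 17.9] a [-0.004, -0.015, 0.013] | end [0.517 0.11  0.261]
```

>>> jog_arm(plan=[{"dx": 0.1,"dy": 0.2,"dz": 18,"ax": 0,"ay": -0.02,"az": 0.01,"grip": 0},{"dx": 0.1,"dy": 0.2,"dz": 18,"ax": 0,"ay": -0.02,"az": 0.01,"grip": 0},{"dx": 0.1,"dy": 0.2,"dz": 18,"ax": 0,"ay": -0.02,"az": 0.01,"grip": 0},{"dx": 0.1,"dy": 0.2,"dz": 9,"ax": 0,"ay": -0.02,"az": 0.01,"grip": 0.4},{"dx": 0,"dy": 0,"dz": 9,"ax": 0,"ay": 0,"az": 0,"grip": 0.6},{"dx": 0,"dy": 0,"dz": 0,"ax": 0,"ay": 0,"az": 0,"grip": 0.6},{"dx": 0,"dy": 0,"dz": 0,"ax": 0,"ay": 0,"az": 0,"grip": 0.6}], grip_force=25)

```text
clock: 11.15
position: [0.5178, 0.1109, 0.2633]
ee_rot: [0.2, -0.078, 0.974, -0.072]
contact_force: [0.0, -0.5, -1.0]
width: 0.0386
gripper_force: 0.0
```

>>> jog_arm(plan=[{"dx": 0,"dy": 0,"dz": 0,"ax": 0,"ay": 0,"az": 0,"grip": 1},{"dx": 0,"dy": 0,"dz": 0,"ax": 0,"ay": 0,"az": 0,"grip": 1},{"dx": 0,"dy": 0,"dz": 0,"ax": 0,"ay": 0,"az": 0,"grip": 1},{"dx": 0,"dy": 0,"dz": 0,"ax": 0,"ay": 0,"az": 0,"grip": 1},{"dx": 0,"dy": 0,"dz": 0,"ax": 0,"ay": 0,"az": 0,"grip": 1}])

```text
clock: 11.57
position: [0.5174, 0.1112, 0.2638]
ee_rot: [0.201, -0.078, 0.974, -0.072]
contact_force: [-2.4, 1.4, 7.1]
width: 0.0147
gripper_force: 30.7
```

Run:
```python
from dial import *
T,s=cur(); print({k:np.round(s[k],3) for k in("clock","contact_force","moment","width","gripper_force")}); rows(T,dp(30,155.5),1)
```

```text
{'clock': np.float64(11.567), 'contact_force': array([-2.381,  1.389,  7.054]), 'moment': array([ 0.274,  0.257, -0.049]), 'width': np.float64(0.015), 'gripper_force': np.float64(30.699)}
1 x d [1.8, -0.4, 2.9] a [-0.011, 0.106, 0.03] | end [0.517 0.11  0.261]
```

>>> jog_arm(plan=[{"dx": 0,"dy": 0,"dz": -2,"ax": 0,"ay": 0,"az": 0.9,"grip": 1},{"dx": 0,"dy": 0,"dz": 0,"ax": 0,"ay": 0,"az": 0.9,"grip": 1},{"dx": 0,"dy": 0,"dz": 0,"ax": 0,"ay": 0,"az": 0.9,"grip": 1},{"dx": 0,"dy": 0,"dz": 0,"ax": 0,"ay": 0,"az": 0.9,"grip": 1}])

```text
clock: 11.9
position: [0.5174, 0.1107, 0.2641]
ee_rot: [0.21, 0.108, 0.971, -0.033]
contact_force: [6.4, -3.0, -6.8]
width: 0.0138
gripper_force: 28.4
```

Run:
```python
from dial import *
T,s=cur(); print({k:np.round(s[k],3) for k in("clock","contact_force","moment","width","gripper_force")}); rows(T,dp(33,210),1)
print("force in tool axes",T[:3,:3].T@s["contact_force"])
```

```text
{'clock': np.float64(11.9), 'contact_force': array([ 6.44 , -2.968, -6.835]), 'moment': array([-0.396, -0.346, -0.04 ]), 'width': np.float64(0.014), 'gripper_force': np.float64(28.437)}
1 x d [1.7, -0.5, 0.2] a [0.04, 0.086, 5.485] | end [0.516 0.11  0.263]
force in tool axes [-3.46460509 -1.32408796  9.12357195]
```

>>> jog_arm(plan=[{"dx": 0,"dy": 0,"dz": 0.7,"ax": 0,"ay": 0,"az": 0.91,"grip": 1},{"dx": 0,"dy": 0,"dz": 0,"ax": 0,"ay": 0,"az": 0.91,"grip": 1},{"dx": 0,"dy": 0,"dz": 0,"ax": 0,"ay": 0,"az": 0.91,"grip": 1},{"dx": 0,"dy": 0,"dz": 0,"ax": 0,"ay": 0,"az": 0.91,"grip": 1},{"dx": 0,"dy": 0,"dz": 0,"ax": 0,"ay": 0,"az": 0.91,"grip": 1},{"dx": 0,"dy": 0,"dz": 0,"ax": 0,"ay": 0,"az": 0.91,"grip": 1},{"dx": 0,"dy": 0,"dz": 0,"ax": 0,"ay": 0,"az": 0,"grip": 1},{"dx": 0,"dy": 0,"dz": 0,"ax": 0,"ay": 0,"az": 0,"grip": 1}])

```text
clock: 12.57
position: [0.517, 0.1098, 0.264]
ee_rot: [0.211, 0.375, 0.902, 0.026]
contact_force: [2.1, -5.8, -1.1]
width: 0.0146
gripper_force: 29.4
```

>>> jog_arm(plan=[{"dx": 0,"dy": 0,"dz": 0,"ax": 0,"ay": 0,"az": 0,"grip": 0.5},{"dx": 0,"dy": 0,"dz": 0,"ax": 0,"ay": 0,"az": 0,"grip": 0.3},{"dx": 0,"dy": 0,"dz": 0,"ax": 0,"ay": 0,"az": 0,"grip": 0},{"dx": 0,"dy": 0,"dz": -18,"ax": 0,"ay": 0,"az": 0,"grip": 0},{"dx": 0,"dy": 0,"dz": -25,"ax": 0,"ay": 0,"az": 0,"grip": 0},{"dx": 0,"dy": 0,"dz": -25,"ax": 0,"ay": 0,"az": 0,"grip": 0},{"dx": 0,"dy": 0,"dz": 0,"ax": 0,"ay": 0,"az": 0,"grip": 0}])

```text
clock: 13.15
position: [0.4895, 0.1192, 0.33]
ee_rot: [0.214, 0.375, 0.902, 0.029]
contact_force: [0.8, -0.5, 0.4]
width: 0.0852
gripper_force: 0.0
```

Run:
```python
from dial import *
from rig import imaging
T,s=cur(); print({k:np.round(s[k],3) for k in("clock","contact_force","width")})
for n in ("wrist","side"):
    d=imaging.get_image(n); np.savez(f"pics/{n}6.npz",**d)
a=cv2.cvtColor(load("wrist6")["image"],cv2.COLOR_RGB2BGR)[100:340,160:400]; b=cv2.cvtColor(load("side6")["image"],cv2.COLOR_RGB2BGR)[150:300,200:350]
cv2.imwrite("pics/m6.png",np.hstack([cv2.resize(a,(400,400)),cv2.resize(b,(400,400),interpolation=cv2.INTER_CUBIC)]))
```

```text
{'clock': np.float64(13.15), 'contact_force': array([ 0.835, -0.52 ,  0.366]), 'width': np.float64(0.085)}
```

View pics/m6.png

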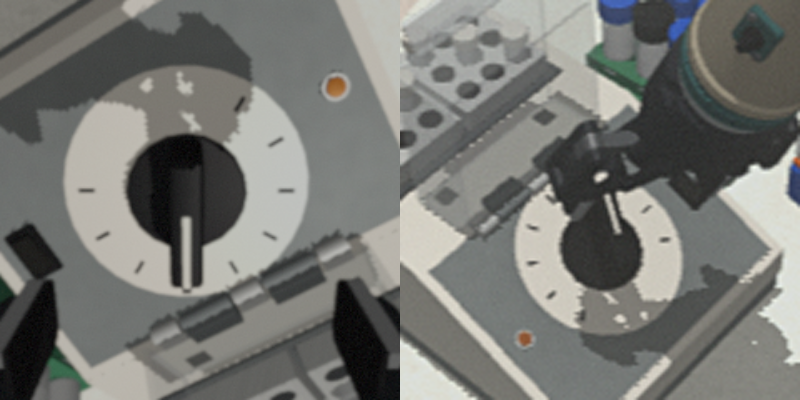

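The pointer lies over the long mark: in the wrist crop the bar is upright at x=186 and the neighbouring ticks sit evenly at (139,267) and (233,267). The cover is still open. A quick check of the angle follows.

Run:
```python
from dial import *
d=load("wrist6"); g=d["image"].mean(2); f=lambda p:np.array([160+p[0]*.6,100+p[1]*.6])
ctr=onpanel(d,f((186,181)),0); ang=lambda p,h=0,c=ctr:np.degrees(np.arctan2(*(onpanel(d,p,h)-c)[::-1]))
P=[]
for p in ((139,267),(233,267),(103,236),(270,236),(87,190),(287,190),(276,142)):
    q=f(p); b=biggest(g<120,q,5)
    if b: P.append(onpanel(d,b[0][1],0)); print(p,b[0][0],P[-1].round(1))
    else: P.append(np.full(2,np.nan))
P=np.array(P); ok=~np.isnan(P[:,0]); Q=P[ok]; A=np.c_[2*Q,np.ones(len(Q))]; s=np.linalg.lstsq(A,(Q**2).sum(1),rcond=None)[0]; c=s[:2]; print("centre",c,"r",np.hypot(*(Q-c).T).round(1))
print("tick angles",np.degrees(np.arctan2(*(Q-c).T[::-1])).round(1))
yy,xx=np.mgrid[:420,:560]; m=biggest((g>140)&(abs(xx-272)<6)&(yy>228)&(yy<275),f((186,250)),12)[0]
p=np.argwhere(m[2])[:,::-1]; v=cv2.fitLine(p.astype(np.float32),cv2.DIST_L2,0,.01,.01).ravel()
for h in (43,30): a,b=[onpanel(d,v[2:]+v[:2]*k*np.sign(v[1]),h) for k in (-18,18)]; print("line ang",h,np.degrees(np.arctan2(*(b-a)[::-1])).round(1),a,b)
```

```text
(139, 267) 10 [115. -45.]
(233, 267) 8 [140.3  -2.1]
(103, 236) 14 [ 90.2 -52.4]
(270, 236) 9 [134.   23.1]
(87, 190) 16 [ 64.9 -45.3]
(287, 190) 8 [115.5  41.7]
(276, 142) 12 [90.3 48.3]
centre [90.05975245 -1.77169868] r [49.9 50.3 50.6 50.5 50.3 50.4 50.1]
tick angles [ -60.    -0.3  -89.9   29.5 -120.    59.6   89.7]
line ang 43 -29.7 [89.31537702 -1.38007818] [114.11661586 -15.50831722]
line ang 30 -29.7 [94.15293775 -4.25699523] [120.69107683 -19.37467443]
```

```bash
python3 -c "
from rig import manip; print(manip.sign_off())"
```

```text
the job is handed in; nothing more can be done
None
```

The cover is standing open by itself and the dial pointer is within about 0.5° of the long mark. The rack, tip box and wash bottle were not touched, and the job was handed in at about 13 s with the gripper clear.

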